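Stow the eraser, then tilt the ruler out of the desk tidy

ROBOT

A 7-joint arm with a two-finger parallel gripper is mounted at the origin on a cart in front of the work surface, level with it; the furniture and walls round the work are solid. World frame = base frame: x ahead of the robot, y to its left, z up, the work surface at z = 0. Lengths are in mm, angles in rad, forces in N, time in s.
With the tool pointing down it reaches from about 425 to 825 mm from the base axis. Payload 3.6 kg.
Tool frame: the origin (TCP) lies midway between the tips of the shut fingers; the grasp point (between the pads) lies 19 mm behind it (grip_point_offset is the distance from the TCP to the grasp point, in mm); z points along the fingers, y is the direction in which the jaws open and shut (so a half turn about z gives the same grasp; the last joint's range is limited). The gripper opens to 93 mm and grips with 3 to 60 N. Pads are 15 mm wide; open, the fingers measure 128 mm over their backs; the gripper's body (75 mm by 188 mm) begins 65 mm behind the grasp point.
Start: joints at [1.107, 0.615, -0.013, 1.423, 0.008, 1.103, -0.04], TCP at [275.573, -588.66, 218.64] pointing down, gripper open.
Joint ranges: [-3.12, 3.12], [-0.3, 2.06], [-1.34, 1.32], [0.26, 2.42], [-1.36, 4.5], [0.01, 1.98], [-2.84, 2.84]. Speed limits (rad/s): [2.79, 2.79, 3.14, 3.14, 3.14, 3.14, 3.14].

INTERFACE

Orientations are given as a unit quaternion [w, x, y, z].
In Python, from plant import observe, capture, sign_off, grip_point_offset gives the robot as it stands. The module is installed in compiled form; this text tells all that it offers.
- The arm moves only by the tool drive_tool, never from a script. Its arguments are lists of equal length, an entry for each row: "jaw": the finger opening in m, from 0 to 0.093; "translation": the shift along the tool's x, y, z in m, a list of three; "rotation": the turn, a rotation vector about the tool's x, y, z in rad, a list of three. A call has 1 to 20 rows; each row is the pose to reach, as a shift and turn from the pose commanded when the call began, along the tool's axes at that moment; what a row does not reach only later rows make up. A row lasts 1/10 s, in which the tool goes at most 50 mm and 8.59 degrees, less where a joint would pass 70% of its speed; a pose out of reach is approached as far as the arm can. A call with a gripper value outside its range is refused whole. The fingers move at their own pace and stop on an object; "newtons" is the grip in N (left out, the last holds). Time passes only in rows, so rows that repeat a pose let the fingers close. It gives the time, the measured TCP pose, the force and the opening at its end, in the units of the state.
- observe(): the state, without advancing time (a new reading comes with each control period).
- capture(name): name is "side" or "top" or "wrist"; returns a dict with "color" (400x640x3 uint8, blue, green, red), "range_z" (400x640 float32, mm along the optical axis (not along the pixel's ray), 0 where there is no reading), "K" (3x3 intrinsics, pixels), "dist" ([k1, k2, p1, p2, k3] as OpenCV has them; the pictures are not rectified), "T" (4x4, takes a point from camera to world coordinates). Camera axes: x right, y down, z forward; pixel columns grow to the right and rows downward; lengths in mm; the calibration is good to about 2 mm. A picture is of the moment at which its call begins.
- sign_off(): hands the job in, once; it reports no verdict.
The state is a dict: "clock": time; "joints": joint angles; "joint_vel": joint speeds; "effort": joint torques, N m; "eef_pos": TCP position; "orientation": TCP orientation; "wrist_force": force on the tool from outside, world axes, zero at the start; "wrist_torque": the same for the moment, N m; "grip_width": opening from 0.0 (shut) to 1.0 (fully open).
Only numpy, scipy, OpenCV 4.12 (cv2) and the standard library are available. Lean on these libraries where they do the work, as an engineer would, in place of code of your own. Each camera call takes 0.05 s, during which the arm holds its last target. There are 200 camera calls.

TASK

The open drawer of the wooden desk tidy blocks the opening over its ruler compartment: put the eraser lying loose on the same low table into that drawer and slide the drawer fully shut. Then take hold of the wooden ruler through the opening, tilt it so that it comes out end first (it is longer than the opening) and lift it until all of it is at least 5 cm above the top of the tidy. Finish still holding the ruler there, in front of the high bench and not touching the tidy, and leave the other things on the table alone.

Things in the scene. Friction and masses are not known exactly. Their poses are not given: they have to be found in the camera images.
- desk_tidy: light wooden desk tidy, fixed to the low table (top z = 0); 108 mm (its x) by 346 mm (its y). Origin on the table under the centre of its opening; z up. Ruler compartment inside: x -46 to 46, y -180 to 150 mm, grey floor at z = 5 mm, ceiling at z = 42 mm except over the opening. Left cover: y 75 to 158 mm, top at z = 48 mm. Drawer bay over the right end: y -188 to -75 mm, top at z = 80 mm
- tidy_opening (a point): centre of the compartment's opening between left cover and drawer bay, 48 mm above the table, axes as the tidy's; the opening spans y -75 to 75 mm (150 mm long) and 92 mm between the long walls, which are 8 mm thick and 47 mm high
- tidy_drawer (a joint): drawer of the tidy, m: 0 fully shut, about 0.08 to 0.09 (its limit is 0.09) as found; it opens along the tidy's +y over the opening. Pushed with about 1 to 2 N on its front it slides and stays where it is left
- drawer_in (a point): centre of the drawer's inner floor (moves with it), axes as the tidy's; the inside is 80 mm (x) by 85 mm (y), side walls 19 mm high over the floor; when shut it lies 51 mm above the table. As found, about the front 70 mm or more of the inside stand out of the bay
- drawer_face (a point): centre of the outside of the drawer's front (it faces the tidy's +y), 58 mm above the table; the front is 88 mm wide and reaches from 48 to 73 mm above the table, with a finger notch 32 mm wide and 7 mm deep in the middle of its upper edge. When shut it is flush with the bay at y = -75 mm of the tidy
- eraser_centre (a point): white eraser in a blue card sleeve, loose on the low table to the right of the tidy, 21 mm (x) by 45 mm (y) by 12 mm high; this point is its centre
- ruler_centre (a point): plain wooden ruler with dark graduation lines, 28 mm wide (its x), 200 mm long (its y), 7 mm thick, about 40 g, lying flat on the compartment floor roughly along the tidy's y; this point is its centre (z normal to its flat side)
- ruler_end_a (a point): middle of the ruler's end at its +y
- ruler_end_b (a point): middle of the ruler's end at its -y. The high bench behind the low table, fixed, overhangs it from x = 0.622 m on (front edge along y; underside of its rail 263 mm, top 320 mm above the low table): keep wrist and ruler in front of it
- stamp: bystander: hand stamp, dark turned handle on a wooden block, 24 x 36 x 66 mm, origin at its underside
- tape_roll: bystander: roll of green paper tape, 48 mm across, 15 mm high, origin at its underside
- stapler: bystander: green desk stapler 36 x 135 x 49 mm, origin at its underside
- ink_pad: bystander: dark green ink pad box 65 x 96 x 14 mm, origin at its underside
There are look-alikes about, which are no part of the job. Leave any yellow look-alike of the part that bears eraser_centre alone.

How it is judged:
By the outcome, as a careful person would: the job done as asked, in the order asked, and still so for the second after the job is handed in, while the arm keeps its last pose, push and grip.
It also fails if it takes over 61 s, if anything falls off the work surface, if the arm or the gripper's body presses on something with over 40 N, if the wrist force passes 120 N, or if a joint passes its speed limit or range.

## Working session

There is one attempt and no reset: what is moved stays moved. The work goes in short steps, Python scripts to look and compute and a tool call to move; the robot and the scene stay as the last step left them, time stands still between calls to the robot, and variables do not carry over. Pictures are saved under pics/ and viewed, about 8 in all and at most 12, crops included, and the job is handed in when it is done.

Besides the shell and the picture viewer there is one more tool, called after ">>>" as name(argument=value, ...) on one line, values as JSON. drive_tool: Moves the arm, as the interface text tells. Its arguments: {"type":"object","properties":{"jaw":{"type":"array"},"translation":{"type":"array"},"rotation":{"type":"array"},"newtons":{"type":"number"}},"required":["jaw","translation","rotation"]}

```bash
mkdir -p pics
cat > h.py <<'E'
import numpy as np, cv2, pickle, sys
from plant import observe, capture, sign_off, grip_point_offset
from scipy.spatial.transform import Rotation as R
def snap(n,tag):
    c=capture(n); cv2.imwrite(f'pics/{tag}.png',c['color']); pickle.dump(c,open(f'pics/{tag}.pkl','wb')); return c
def load(tag): return pickle.load(open(f'pics/{tag}.pkl','rb'))
def pt(c,u,v,z=None,win=1):
    """pixel -> world; z given: intersect plane z, else use depth"""
    n=cv2.undistortPoints(np.array([[[u,v]]],float),c['K'],np.array(c['dist'],float))[0,0]
    d=np.array([n[0],n[1],1.]); T=np.array(c['T'])
    if z is None:
        p=c['range_z'][int(v)-win:int(v)+win+1,int(u)-win:int(u)+win+1]; p=p[p>0]
        s=np.median(p) if len(p) else np.nan
    else: s=(z-T[2,3])/(T[:3,:3]@d)[2]
    return (T[:3,:3]@(d*s)+T[:3,3]).round(1)
def tool(dw):
    "world shift mm -> tool m"
    o=observe(); q=o['orientation']; return (R.from_quat([q[1],q[2],q[3],q[0]]).inv().apply(dw)/1000).round(4)
def st():
    o=observe(); q=o['orientation']; r=R.from_quat([q[1],q[2],q[3],q[0]])
    print(o['clock'],np.round(o['eef_pos'],1),'F',np.round(o['wrist_force'],1),'g',round(o['grip_width'],3),'j',np.round(o['joints'],3)); print(r.as_matrix().round(3).tolist())
E
python3 - <<'E'
from h import *
st(); print(grip_point_offset)
for n in ('top','side'):
    c=snap(n,n+'0'); print(n,np.array(c['T']).round(2).tolist())
E
```

```text
0.0 [ 275.2 -588.   217.5] F [ 0.3 -0.3 -0.2] g 1.0 j [ 1.106  0.616 -0.013  1.425  0.008  1.103 -0.04 ]
[[0.906, 0.424, -0.001], [0.424, -0.906, 0.002], [-0.0, -0.003, -1.0]]
18.8
top [[0.01, -1.0, 0.06, 453.37], [-1.0, -0.01, -0.01, 50.04], [0.01, -0.06, -1.0, 1246.9], [0.0, 0.0, 0.0, 1.0]]
side [[1.0, -0.07, 0.07, 463.49], [-0.1, -0.54, 0.83, -937.26], [-0.02, -0.84, -0.55, 714.84], [0.0, 0.0, 0.0, 1.0]]
```

View pics/top0.png

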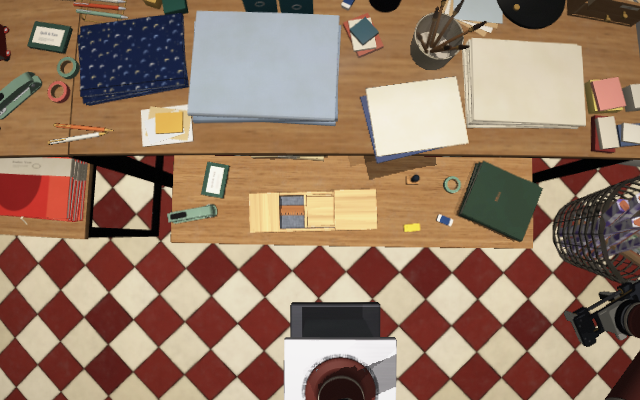

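View pics/side0.png

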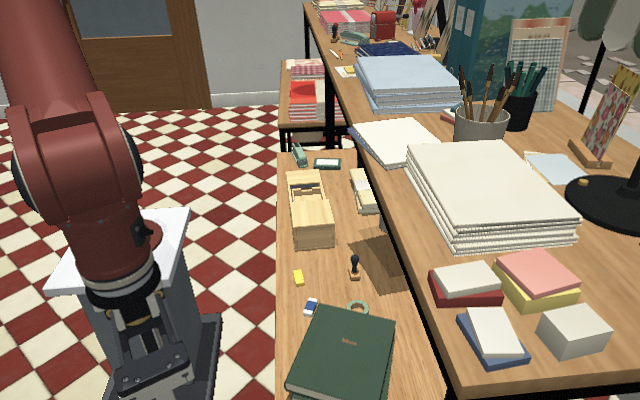

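Run:
```python
from h import *
c=load('top0'); im=c['color']
a=cv2.resize(im[180:240,240:385],None,fx=5.5,fy=5.5,interpolation=cv2.INTER_CUBIC)
b=cv2.resize(im[200:240,395:475],None,fx=7,fy=7,interpolation=cv2.INTER_CUBIC)
o=np.zeros((a.shape[0]+b.shape[0],max(a.shape[1],b.shape[1]),3),np.uint8); o[:a.shape[0],:a.shape[1]]=a; o[a.shape[0]:,:b.shape[1]]=b
cv2.imwrite('pics/crop0.png',o); print(o.shape,a.shape)
for p in [(445,220),(412,227),(320,200),(265,210),(355,210),(292,225)]: print(p,pt(c,*p))
```

```text
(610, 798, 3) (330, 798, 3)
(445, 220) [ 488.1 -298.5   10.2]
(412, 227) [ 467.9 -203.2   10.4]
(320, 200) [539.8  57.6  52.2]
(265, 210) [511.7 208.   48.5]
(355, 210) [511.7 -36.1  79.4]
(292, 225) [471.8 136.6   6.1]
```

View pics/crop0.png

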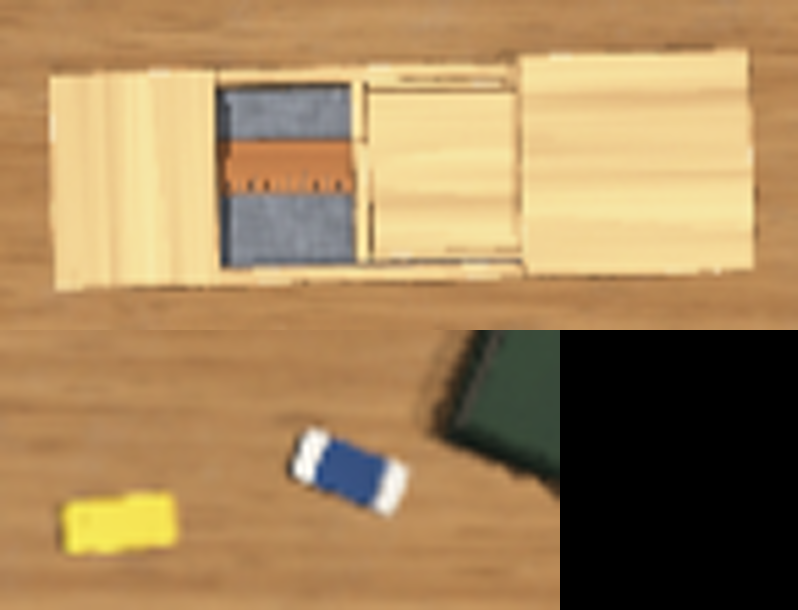

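Run:
```python
from h import *
c=load('top0')
A=lambda u,v,z: pt(c,240+u/5.5,180+v/5.5,z)
B=lambda u,v,z: pt(c,395+u/7,200+(v-330)/7,z)
print('cover L',A(50,75,48),A(56,290,48),'cover R',A(217,72,48),A(222,287,48))
print('bay L',A(520,54,80),A(525,274,80),'bay R',A(749,49,80),A(755,270,80))
print('drawer front outer',A(353,85,73),A(357,262,73))
print('ruler',A(222,141,12),A(350,141,12),A(226,192,12),A(353,190,12))
print('eraser ends',B(304,456,12),B(396,488,12),'c',B(350,472,12))
o=observe(); print(o['eef_pos'])
cw=snap('wrist','w0'); T=np.array(cw['T']); print(T.round(2).tolist())
```

```text
cover L [556.4 252.6  48. ] [449.3 247.9  48. ] cover R [558.4 169.   48. ] [451.4 165.2  48. ]
bay L [565.3  18.8  80. ] [458.6  15.8  80. ] bay R [568.6 -92.8  80. ] [461.1 -95.6  80. ]
drawer front outer [550.3 100.   73. ] [464.   97.3  73. ]
ruler [526.1 169.6  12. ] [526.5 103.9  12. ] [499.9 167.2  12. ] [501.4 102.1  12. ]
eraser ends [ 493.7 -279.    12. ] [ 480.8 -317.    12. ] c [ 487.3 -298.    12. ]
[ 275.32108565 -588.05512649  217.59909293]
[[0.42, -0.86, -0.27, 350.66], [-0.91, -0.41, -0.12, -552.52], [-0.0, 0.3, -0.95, 384.44], [0.0, 0.0, 0.0, 1.0]]
```

>>> drive_tool(jaw=[0.045,0.045,0.045,0.045,0.045,0.045,0.045,0.045,0.045,0.045,0.045,0.045,0.045,0.045], translation=[[0.315,-0.173,0.09],[0.315,-0.173,0.09],[0.315,-0.173,0.09],[0.315,-0.173,0.09],[0.315,-0.173,0.09],[0.315,-0.173,0.09],[0.315,-0.173,0.09],[0.315,-0.173,0.09],[0.315,-0.173,0.09],[0.315,-0.173,0.09],[0.315,-0.173,0.09],[0.315,-0.173,0.09],[0.315,-0.173,0.09],[0.315,-0.173,0.09]], rotation=[[0,0,-0.806],[0,0,-0.806],[0,0,-0.806],[0,0,-0.806],[0,0,-0.806],[0,0,-0.806],[0,0,-0.806],[0,0,-0.806],[0,0,-0.806],[0,0,-0.806],[0,0,-0.806],[0,0,-0.806],[0,0,-0.806],[0,0,-0.806]], newtons=15)

```text
clock: 1.55
eef_pos: [487.1, -299.3, 128.8]
orientation: [0.0, 0.813, 0.582, -0.0]
wrist_force: [0.5, 0.4, -0.3]
grip_width: 0.485
```

Run:
```python
from h import *
st(); snap('wrist','w1')
```

```text
1.55 [ 487.1 -299.3  128.8] F [ 0.5  0.4 -0.3] g 0.485 j [ 0.653  0.604 -0.221  1.758  0.175  0.798  0.019]
[[0.323, 0.947, 0.0], [0.947, -0.323, -0.0], [-0.0, 0.0, -1.0]]
```

View pics/w1.png

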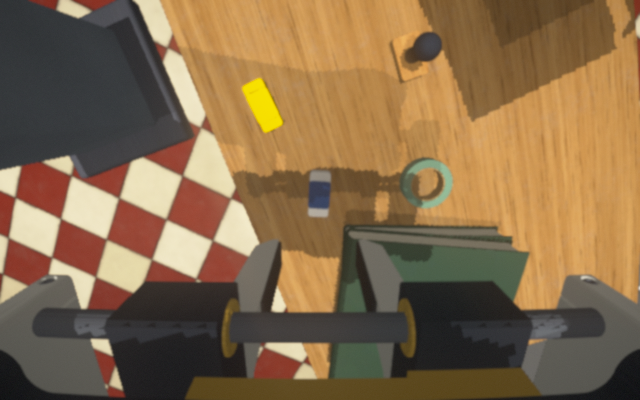

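Run:
```python
from h import *
c=load('w1')
print(pt(c,319.5,172,12),pt(c,318,216,9),pt(c,319,193,12)); print('stack',pt(c,360,240),pt(c,350,228),'dev')
```

```text
[ 496.  -274.6   12. ] [ 480.  -317.2    9. ] [ 488.9 -294.    12. ]
stack [ 513.  -298.5  129.9] [ 507.2 -331.    30.4] dev
```

>>> drive_tool(jaw=[0.045,0.045,0.045,0.045,0.045,0.045,0.0,0.0,0.0,0.0,0.0,0.0], translation=[[0.0025,0,0.04],[0.0025,0,0.08],[0.0025,0,0.11],[0.0025,0,0.125],[0.0025,0,0.125],[0.0025,0,0.125],[0.0025,0,0.125],[0.0025,0,0.125],[0.0025,0,0.125],[0.0025,0,0.125],[0.0025,0,0.125],[0.0025,0,0.125]], rotation=[[0,0,0],[0,0,0],[0,0,0],[0,0,0],[0,0,0],[0,0,0],[0,0,0],[0,0,0],[0,0,0],[0,0,0],[0,0,0],[0,0,0]], newtons=15)

```text
clock: 2.8
eef_pos: [488.5, -296.2, 4.0]
orientation: [0.0, 0.813, 0.583, 0.0]
wrist_force: [-0.7, -0.0, 2.3]
grip_width: 0.213
```

>>> drive_tool(jaw=[0,0,0,0,0,0,0,0,0,0,0,0,0,0,0,0], translation=[[0,0,-0.04],[0,0,-0.085],[0,0,-0.126],[0.3424,-0.0946,-0.126],[0.3424,-0.0946,-0.126],[0.3424,-0.0946,-0.126],[0.3424,-0.0946,-0.126],[0.3424,-0.0946,-0.126],[0.3424,-0.0946,-0.126],[0.3424,-0.0946,-0.126],[0.3424,-0.0946,-0.126],[0.3424,-0.0946,-0.126],[0.3424,-0.0946,-0.126],[0.3424,-0.0946,-0.126],[0.3424,-0.0946,-0.126],[0.3424,-0.0946,-0.126]], rotation=[[0,0,0],[0,0,0],[0,0,0],[0,0,-0.363],[0,0,-0.363],[0,0,-0.363],[0,0,-0.363],[0,0,-0.363],[0,0,-0.363],[0,0,-0.363],[0,0,-0.363],[0,0,-0.363],[0,0,-0.363],[0,0,-0.363],[0,0,-0.363],[0,0,-0.363]])

```text
clock: 4.4
eef_pos: [508.7, 57.2, 129.6]
orientation: [0.0, 0.695, 0.719, -0.0]
wrist_force: [-0.1, 0.1, -0.7]
grip_width: 0.212
```

Run:
```python
from h import *
st(); snap('wrist','w2')
```

```text
4.4 [508.7  57.2 129.6] F [-0.1  0.1 -0.7] g 0.212 j [ 0.055  0.535 -0.309  1.92   0.237  0.722 -0.359]
[[-0.034, 0.999, -0.0], [0.999, 0.034, -0.0], [-0.0, -0.0, -1.0]]
```

View pics/w2.png

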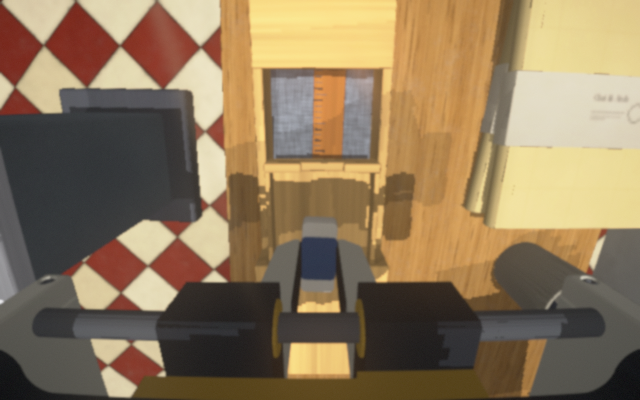

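Run:
```python
from h import *
c=load('w2')
print('front outer',pt(c,270,162,73),pt(c,382,162,73),'inner',pt(c,275,172,73),pt(c,375,172,73))
print('cover edge',pt(c,262,68,48),pt(c,385,68,48)); print('floor',pt(c,325,200),'grey',pt(c,290,110),'ruler',pt(c,328,110))
print('ruler edges',pt(c,315,75,12),pt(c,343,75,12),pt(c,313,153,12),pt(c,344,153,12))
```

```text
front outer [470.9 102.2  73. ] [554.  105.1  73. ] inner [474.6  94.8  73. ] [549.5  97.4  73. ]
cover edge [461.6 169.9  48. ] [555.2 173.2  48. ]
floor [513.6  67.9  52.1] grey [479.4 139.4   5.9] ruler [514.2 140.6  12.9]
ruler edges [501.6 169.7  12. ] [526.1 170.6  12. ] [501.8 101.4  12. ] [530.8 102.4  12. ]
```

>>> drive_tool(jaw=[0,0,0,0,0.032,0.032,0.032,0.032,0.032,0.032,0.032,0.032], translation=[[0,0.001,0.04],[0,0.001,0.065],[0,0.001,0.0725],[0,0.001,0.0725],[0,0.001,0.0725],[0,0.001,0.0725],[0,0.001,0.0725],[0,0.001,0.06],[0,0.001,0.03],[0,0.001,-0.01],[0,0.001,-0.01],[0,0.001,-0.01]], rotation=[[0,0,0],[0,0,0],[0,0,0],[0,0,0],[0,0,0],[0,0,0],[0,0,0],[0,0,0],[0,0,0],[0,0,0],[0,0,0],[0,0,0]])

```text
clock: 5.65
eef_pos: [510.4, 58.6, 141.5]
orientation: [0.001, 0.694, 0.72, 0.001]
wrist_force: [0.9, -0.8, -0.9]
grip_width: 0.341
```

Run:
```python
from h import *
st(); c=snap('wrist','w3'); cv2.imwrite('pics/w3c.png',c['color'][130:330,200:450])
```

```text
5.65 [510.4  58.6 141.5] F [ 0.9 -0.8 -0.9] g 0.341 j [ 0.061  0.519 -0.32   1.905  0.232  0.749 -0.355]
[[-0.036, 0.999, 0.003], [0.999, 0.036, 0.0], [0.0, 0.003, -1.0]]
```

View pics/w3c.png

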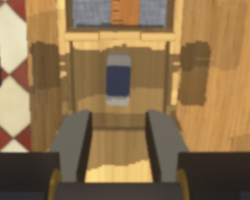

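>>> drive_tool(jaw=[0,0,0,0,0,0,0], translation=[[0.04,0,0],[0.073,0,0],[0.073,0,0.03],[0.073,0,0.07],[0.073,0,0.085],[0.073,0,0.085],[0.073,0,0.085]], rotation=[[0,0,0],[0,0,0],[0,0,0],[0,0,0],[0,0,0],[0,0,0],[0,0,0]])

```text
clock: 6.4
eef_pos: [506.7, 131.6, 54.2]
orientation: [-0.0, 0.694, 0.72, -0.001]
wrist_force: [0.1, -0.1, 0.5]
grip_width: 0.005
```

>>> drive_tool(jaw=[0,0,0,0,0,0,0,0,0,0,0,0,0,0,0,0,0,0,0], translation=[[-0.01,0,0],[-0.016,0,0],[-0.022,0,0],[-0.028,0,0],[-0.034,0,0],[-0.04,0,0],[-0.046,0,0],[-0.052,0,0],[-0.058,0,0],[-0.064,0,0],[-0.07,0,0],[-0.076,0,0],[-0.08,0,0],[-0.084,0,0],[-0.088,0,0],[-0.092,0,0],[-0.096,0,0],[-0.098,0,0],[-0.098,0,0]], rotation=[[0,0,0],[0,0,0],[0,0,0],[0,0,0],[0,0,0],[0,0,0],[0,0,0],[0,0,0],[0,0,0],[0,0,0],[0,0,0],[0,0,0],[0,0,0],[0,0,0],[0,0,0],[0,0,0],[0,0,0],[0,0,0],[0,0,0]])

```text
clock: 8.3
eef_pos: [510.4, 32.9, 54.6]
orientation: [0.0, 0.694, 0.719, -0.0]
wrist_force: [0.2, 0.4, -0.5]
grip_width: 0.004
```

>>> drive_tool(jaw=[0,0,0,0,0,0], translation=[[-0.0015,0,0],[-0.003,0,0],[-0.0045,0,0],[-0.006,0,0],[-0.007,0,0],[-0.007,0,0]], rotation=[[0,0,0],[0,0,0],[0,0,0],[0,0,0],[0,0,0],[0,0,0]])

```text
clock: 8.9
eef_pos: [510.5, 29.9, 54.7]
orientation: [-0.001, 0.693, 0.721, 0.002]
wrist_force: [-0.5, 6.4, -0.9]
grip_width: 0.008
```

>>> drive_tool(jaw=[0,0,0], translation=[[-0.003,0,0],[-0.005,0,0],[-0.005,0,0]], rotation=[[0,0,0],[0,0,0],[0,0,0]])

```text
clock: 9.2
eef_pos: [510.5, 30.0, 54.7]
orientation: [-0.003, 0.692, 0.722, 0.004]
wrist_force: [-1.6, 14.1, -1.4]
grip_width: 0.004
```

>>> drive_tool(jaw=[0,0,0.02,0.05,0.05,0.05,0.05], translation=[[0.012,0,0],[0.035,0,0],[0.055,0,-0.04],[0.055,0,-0.09],[0.055,0,-0.12],[0.055,0,-0.12],[0.055,0,-0.12]], rotation=[[0,0,0],[0,0,0],[0,0,0],[0,0,0],[0,0,0],[0,0,0],[0,0,0]])

```text
clock: 9.9
eef_pos: [509.2, 75.6, 174.9]
orientation: [0.001, 0.695, 0.719, -0.0]
wrist_force: [-0.8, 0.4, 0.6]
grip_width: 0.386
```

Run:
```python
from h import *
st(); c=snap('wrist','w4'); t=snap('top','t4'); s=snap('side','s4')
a=c['color'][:300,150:490]; b=cv2.resize(s['color'][150:270,270:380],None,fx=2.5,fy=2.5,interpolation=cv2.INTER_CUBIC)
o=np.zeros((300,340+275,3),np.uint8); o[:,:340]=a; o[:,340:]=b; cv2.imwrite('pics/c4.png',o)
```

```text
9.9 [509.2  75.6 174.9] F [-0.8  0.4  0.6] g 0.386 j [ 0.052  0.479 -0.353  1.862  0.218  0.838 -0.377]
[[-0.035, 0.999, 0.001], [0.999, 0.035, -0.001], [-0.001, 0.001, -1.0]]
```

View pics/c4.png

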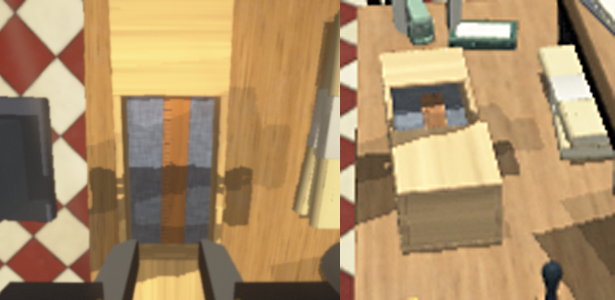

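Run:
```python
from h import *
c=load('w4')
for v,a,b in ((100,163,190),(170,162,187.5),(238,161,186)): print(pt(c,a+150,v,12),pt(c,b+150,v,12))
print('cover edge',pt(c,270,95,48),pt(c,370,95,48),'walls',pt(c,274,150,5),pt(c,364,150,5),pt(c,325,160))
t=load('t4'); cv2.imwrite('pics/t4c.png',cv2.resize(t['color'][185:235,245:385],None,fx=5.5,fy=5.5,interpolation=cv2.INTER_CUBIC))
```

```text
[500.1 168.1  12. ] [528.  169.1  12. ]
[501.2  94.5  12. ] [529.3  95.5  12. ]
[502.4  13.   12. ] [532.  14.  12.]
cover edge [461.1 170.3  48. ] [552.9 173.5  48. ] walls [458.5 114.1   5. ] [558.  117.6   5. ] [515.1 106.3  13.2]
```

>>> drive_tool(jaw=[0.038,0.038,0.038,0.038,0.038,0.038], translation=[[0.04,0.005,0.02],[0.0712,0.0068,0.06],[0.0712,0.0068,0.1],[0.0712,0.0068,0.115],[0.0712,0.0068,0.115],[0.0712,0.0068,0.115]], rotation=[[0,0,0],[0,0,0],[0,0,0],[0,0,0],[0,0,0],[0,0,0]])

```text
clock: 10.65
eef_pos: [513.0, 147.8, 59.1]
orientation: [-0.0, 0.694, 0.72, -0.001]
wrist_force: [0.4, 0.7, 0.9]
grip_width: 0.41
```

Run:
```python
from h import *
st(); c=snap('wrist','w5'); cv2.imwrite('pics/w5c.png',cv2.resize(c['color'][100:400,150:490],None,fx=1.7,fy=1.7))
```

```text
10.65 [513.  147.8  59.1] F [0.4 0.7 0.9] g 0.41 j [-0.138  0.669 -0.282  1.917  0.311  0.599 -0.585]
[[-0.036, 0.999, -0.002], [0.999, 0.036, -0.0], [-0.0, -0.002, -1.0]]
```

View pics/w5c.png

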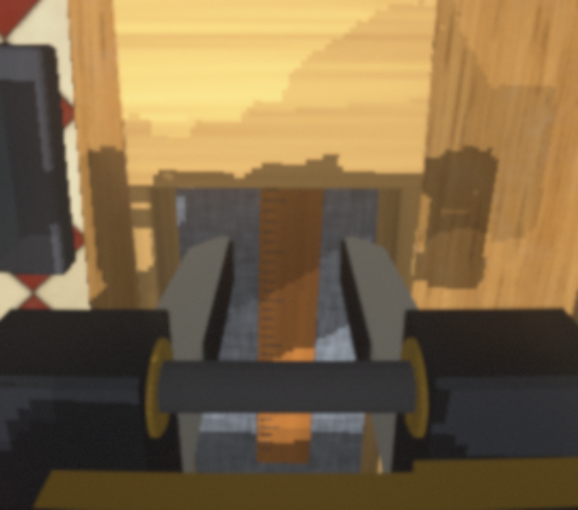

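>>> drive_tool(jaw=[0.036,0.036,0.036,0.036,0.036,0.036,0.036], translation=[[0,-0.001,0],[0,-0.001,0.015],[0,-0.001,0.03],[0,-0.001,0.04],[0,-0.001,0.047],[0,-0.001,0.051],[0,-0.001,0.051]], rotation=[[0,0,0],[0,0,0],[0,0,0],[0,0,0],[0,0,0],[0,0,0],[0,0,0]])

```text
clock: 11.4
eef_pos: [512.2, 148.0, 8.6]
orientation: [-0.0, 0.694, 0.72, -0.0]
wrist_force: [-0.1, -0.4, -0.0]
grip_width: 0.389
```

>>> drive_tool(jaw=[0.036,0.036,0.0,0.0,0.0,0.0,0.0,0.0], translation=[[0,0,0.002],[0,0,0.0025],[0,0,0.0025],[0,0,0.0025],[0,0,0.0025],[0,0,0.0025],[0,0,0.0025],[0,0,0.0025]], rotation=[[0,0,0],[0,0,0],[0,0,0],[0,0,0],[0,0,0],[0,0,0],[0,0,0],[0,0,0]], newtons=25)

```text
clock: 12.2
eef_pos: [512.5, 148.1, 6.4]
orientation: [0.0, 0.694, 0.72, 0.0]
wrist_force: [-0.4, -1.1, 1.2]
grip_width: 0.3
```

>>> drive_tool(jaw=[0,0,0,0,0,0,0,0], translation=[[0,0,-0.004],[-0.01,0,-0.004],[-0.02,0,-0.004],[-0.03,0,-0.004],[-0.04,0,-0.004],[-0.05,0,-0.004],[-0.06,0,-0.004],[-0.06,0,-0.004]], rotation=[[0,0,0],[0,0,0],[0,0,0],[0,0,0],[0,0,0],[0,0,0],[0,0,0],[0,0,0]])

```text
clock: 13.0
eef_pos: [514.4, 85.4, 10.0]
orientation: [0.0, 0.695, 0.719, -0.001]
wrist_force: [0.1, 0.5, -0.2]
grip_width: 0.295
```

Run:
```python
from h import *
st(); c=snap('wrist','w6'); cv2.imwrite('pics/w6c.png',cv2.resize(c['color'][50:350,150:490],None,fx=1.7,fy=1.7))
```

```text
13.0 [514.4  85.4  10. ] F [ 0.1  0.5 -0.2] g 0.295 j [-0.047  0.739 -0.245  1.978  0.373  0.469 -0.533]
[[-0.033, 0.999, -0.001], [0.999, 0.033, -0.002], [-0.002, -0.001, -1.0]]
```

View pics/w6c.png

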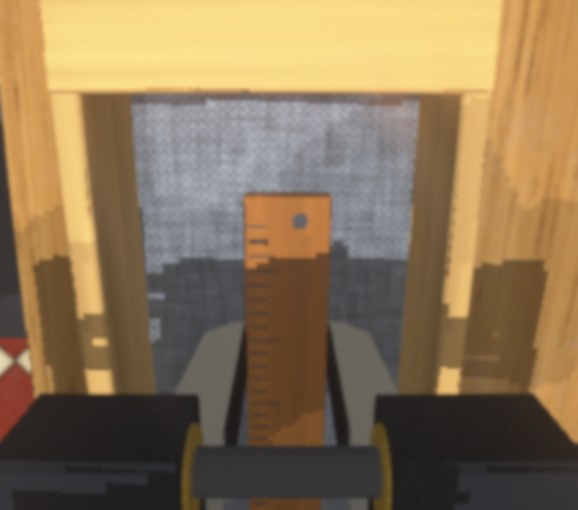

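Run:
```python
from h import *
c=load('w6')
print(pt(c,318.8,165,15.6),pt(c,318.8,168),'cover edge',pt(c,318.8,50+92/1.7,48))
```

```text
[512.4 140.6  15.6] [512.5 139.1  16.3] cover edge [511.4 171.4  48. ]
```

>>> drive_tool(jaw=[0,0,0,0,0,0,0,0,0,0], translation=[[-0.0001,0,-0.005],[-0.0005,0,-0.0101],[-0.001,0,-0.0146],[-0.0016,0,-0.0194],[-0.0024,0,-0.0242],[-0.0035,0,-0.0289],[-0.0046,0,-0.0336],[-0.006,0,-0.0383],[-0.006,0,-0.0383],[-0.006,0,-0.0383]], rotation=[[0,0.035,0],[0,0.07,0],[0,0.105,0],[0,0.14,0],[0,0.175,0],[0,0.209,0],[0,0.244,0],[0,0.279,0],[0,0.279,0],[0,0.279,0]])

```text
clock: 14.05
eef_pos: [514.7, 82.3, 48.5]
orientation: [-0.1, 0.687, 0.713, 0.097]
wrist_force: [-0.2, -0.2, 0.2]
grip_width: 0.296
```

Run:
```python
from h import *
st(); s=snap('side','s7'); c=snap('wrist','w7')
a=cv2.resize(s['color'][120:270,240:400],None,fx=2.6,fy=2.6,interpolation=cv2.INTER_CUBIC); b=c['color'][:390,160:480]
o=np.zeros((390,a.shape[1]+320,3),np.uint8); o[:,:a.shape[1]]=a; o[:,a.shape[1]:]=b; cv2.imwrite('pics/c7.png',o)
```

```text
14.05 [514.7  82.3  48.5] F [-0.2 -0.2  0.2] g 0.296 j [ 0.342  0.748 -0.583  1.97   0.219  0.503 -0.26 ]
[[-0.035, 0.999, -0.01], [0.961, 0.036, 0.275], [0.275, 0.0, -0.961]]
```

View pics/c7.png

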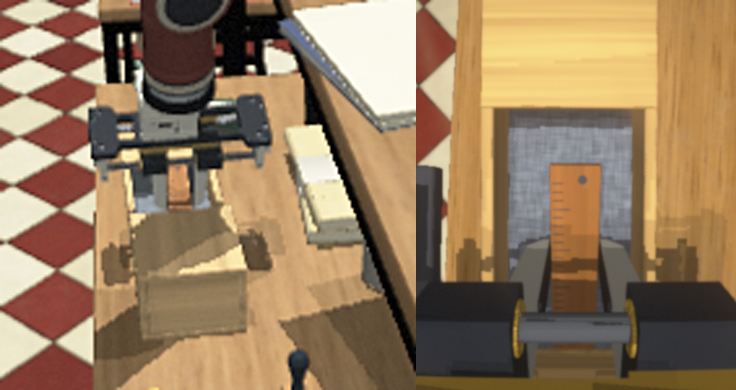

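>>> drive_tool(jaw=[0,0,0,0,0,0,0,0,0,0,0,0], translation=[[0.01,0,0],[0.02,0,0],[0.03,0,0],[0.04,0,0],[0.05,0,0],[0.06,0,0],[0.07,0,0],[0.08,0,0],[0.088,0,0],[0.095,0,0],[0.095,0,0],[0.095,0,0]], rotation=[[0,0,0],[0,0,0],[0,0,0],[0,0,0],[0,0,0],[0,0,0],[0,0,0],[0,0,0],[0,0,0],[0,0,0],[0,0,0],[0,0,0]])

```text
clock: 15.35
eef_pos: [511.4, 173.0, 74.6]
orientation: [-0.1, 0.688, 0.713, 0.096]
wrist_force: [-0.0, 0.3, -0.8]
grip_width: 0.296
```

>>> drive_tool(jaw=[0,0,0,0,0,0,0,0,0,0,0,0,0,0], translation=[[0.0055,0,-0.0192],[0.011,0,-0.0384],[0.0165,0,-0.0577],[0.022,0,-0.0769],[0.0263,-0.01,-0.091],[0.0308,-0.015,-0.1054],[0.035,-0.025,-0.12],[0.04,-0.04,-0.134],[0.04,-0.04,-0.134],[0.04,-0.04,-0.134],[0.04,-0.04,-0.134],[0.04,-0.04,-0.134],[0.04,-0.04,-0.134],[0.04,-0.04,-0.134]], rotation=[[0,0,0],[0,0,0],[0,0,0],[0,0,0],[0,0,0],[0,0,0],[0,0,0],[0,0,0],[0,0,0],[0,0,0],[0,0,0],[0,0,0],[0,0,0],[0,0,0]])

```text
clock: 16.75
eef_pos: [471.4, 173.4, 214.1]
orientation: [-0.1, 0.688, 0.713, 0.096]
wrist_force: [0.3, -0.1, 0.5]
grip_width: 0.296
```

Run:
```python
from h import *
st(); s=snap('side','s8'); t=snap('top','t8'); 
a=cv2.resize(s['color'][90:310,190:410],None,fx=1.8,fy=1.8); b=cv2.resize(t['color'][140:260,220:480],None,fx=1.5,fy=1.5)
o=np.zeros((396,a.shape[1]+b.shape[1],3),np.uint8); o[:,:a.shape[1]]=a; o[:b.shape[0],a.shape[1]:]=b; cv2.imwrite('pics/c8.png',o); print(o.shape)
```

```text
16.75 [471.4 173.4 214.1] F [ 0.3 -0.1  0.5] g 0.296 j [ 0.272  0.456 -0.71   1.902  0.039  0.789 -0.362]
[[-0.034, 0.999, -0.011], [0.961, 0.036, 0.275], [0.276, -0.001, -0.961]]
(396, 786, 3)
```

View pics/c8.png

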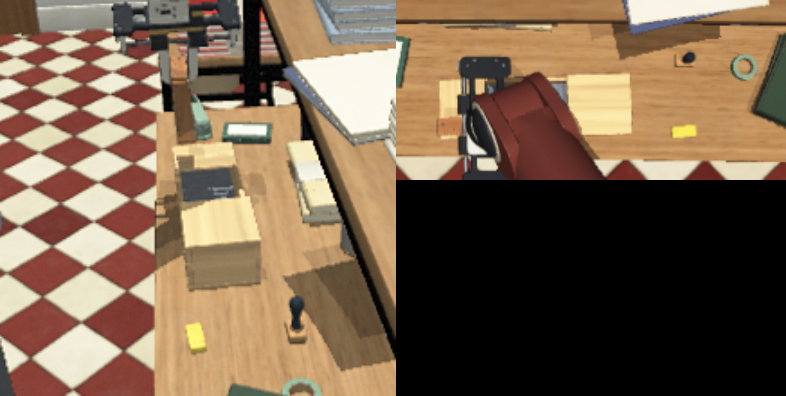

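Run:
```python
from h import *
c=load('s8')
for p in [(292,160),(292,164),(292,166),(290,145),(289,125)]: print(p,pt(c,*p,win=0))
w=load('w4')
# depth just ahead of bay front edge: drawer protrusion would read z~52-73
for v in range(225,262,5): print(v,pt(w,300,v),pt(w,325,v))
```

```text
(292, 160) [473.9  59.1 186.1]
(292, 164) [473.   45.3 181.4]
(292, 166) [472.6  36.7 180. ]
(290, 145) [471.7 123.4 199.9]
(289, 125) [473.3 200.6 227.2]
225 [488.9  26.8   6.3] [518.3  30.2  12.5]
230 [489.   20.2   5.9] [518.5  24.   12.6]
235 [489.1  13.7   5.9] [518.8  17.9  13.1]
240 [489.2   7.4   6.5] [519.1  11.3  12.8]
245 [491.2  19.8  46.4] [517.9  20.7  46.5]
250 [492.   20.1  59.1] [517.6  21.3  59.6]
255 [492.6  20.1  70.1] [517.5  19.3  66.8]
260 [493.1  19.9  80.2] [517.2  20.8  80.3]
```

```bash
python3 -c "
from h import *
st(); sign_off()"
```

```text
16.85 [471.4 173.4 214.3] F [-1.7 -0.3 -0.2] g 0.296 j [ 0.272  0.456 -0.71   1.902  0.039  0.789 -0.362]
[[-0.035, 0.999, -0.01], [0.961, 0.036, 0.275], [0.276, -0.0, -0.961]]
the job is handed in; nothing more can be done
```

The job is done and handed in at about 17 s of the 61 s allowed. The white eraser with the blue sleeve went into the drawer, and I pushed the drawer shut. I then gripped the ruler, slid it under the bay, tilted it 16°, drew it out end first and lifted it.

Last checks:
- **Drawer:** it stayed put under a 14 N push. Depth readings put its face flush with the bay, at y about 20 to 21 mm.
- **Ruler:** the lower end reads about z = 180 mm in the side view, against the 130 mm needed. The jaws are still closed on its 28 mm width, at x about 471 mm, in front of the bench and clear of the tidy.
- **Other things:** the yellow eraser, stamp, tape roll, stapler and ink pad look undisturbed in the last pictures, though I did not measure them.

The top and wrist cameras disagreed by 3 to 4 mm on the tidy's position. I went by the wrist camera, and where the drawer stopped agreed with it to about 1 mm. No check failed.

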